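# Mount the bench camera on its ball post and latch it

### The job

Mount the camera on the ball post: with its lens facing the beaker on the stirrer, lower its socket over the ball and push it down, firmly but gently, until it has snapped fully home on the collar; only then let go, and press the red latch lever all the way down. Feel for the ball, as the post has been set to a new height; never drop the camera, force the post or disturb the glassware.

Things in the scene. Friction and masses are not known exactly. Their poses are not given: they have to be found in the camera images.
- head: Loose camera head (0.40-0.55 kg): white housing on a round grey socket foot, standing upright at the start. Origin: centre of the foot's underside, on the socket axis. z up, +x where the black lens looks (30 mm ahead of the housing), red latch lever at the back (-x). Foot 64 mm across, 52 mm above z = 9 mm, 42 mm high. Let go before it is home, it leans over.
- grip (a point): Where to take the head: midway between the housing's two flat sides (44 mm apart in y), at x = 4, y = 0, z = 66 mm in the head's frame. Axes as the head's. Housing: x -24 to 32, z 42 to 82 mm; keep fingertips above z = 43 mm.
- socket (a point): Centre of the socket: 18 mm above the foot's underside, where the ball's centre lies once home. Mouth 40 mm wide at the underside, narrowing in 9 mm to a 27.4 mm bore. Two spring plungers stop the ball when the foot is about 11 mm above the collar; pushing past takes 9-13 N on the ball, head's weight (4.5-5.5 N) included; this fades, and the foot sinks on to the collar.
- latch (a joint): Latch lever hinge: 0 = up (open), 0.524 rad = fully down. Stays where left; moves with about 6 N on its pad. Hinge across the head at x = -22.6, z = 30.4 mm. As it goes down a steel fork slides in under the ball, so it goes fully down only when the socket is fully home, and it must be up while the ball enters.
- latch_pad (a point): Centre of the upper face of the red lever's pad (26 mm long outward, 20 mm wide), pressed from above. In the head's frame x = -48, z = 57 mm with the lever up; x = -59, z = 41 mm with it fully down.
- post: Fixed ball post: dark foot 84 mm across, sleeve, steel rod with a rubber-faced collar (64 mm across) and a 25 mm steel ball on top. Origin: under the foot's centre; ball straight above. Clamped by hand: ball centre 95 to 150 mm above the bench, NOT in the measured pose; collar top 18 mm below ball centre. While seating, all contact (plungers' 20 N squeeze counted) must stay under 50 N.
- beaker: Glass beaker, 61 mm across, 81 mm tall, loose on the stirrer's round plate (plate top 67 mm above the bench). Origin: centre of its underside. The camera shall look at it; leave it where it is.
- wash_bottle: White squeeze bottle with red cap, 65 mm wide, 206 mm tall, loose, at the back. Origin: centre of its underside. Bystander.
- conical_flask: Conical glass flask, 66 mm wide, 100 mm tall, loose, at the back. Origin: centre of its underside. Bystander.

How it is judged:
On the way, in this order (a step that is already met when the one before it is completed fails the run):
1. the camera stands upright on the ball post with the latch lever still up, and the fingers have let it go (horizontal distance between head and post below 0.004 m and angle between head's own z axis and vertical below 0.06 rad and contact force between head and post above 1.5 N and value of joint latch below 0.2 rad and contact force between the fingers and head below 0.1 N), for 0.2 s.
2. the latch lever is pressed fully down (value of joint latch above 0.47 rad and horizontal distance between head and post below 0.004 m), for 0.1 s.
At the end, for the whole second after the job is handed in: The camera rests on the post, its socket axis within 4 mm of the post's and upright within 3 degrees, the latch lever is fully down (at least 0.47 rad), the lens looks at the beaker (its centre within 30 mm of the line of sight, seen from above), and the head is at rest (all of step 2 and height (world z) of head above 0.065 m and angle between head's own z axis and vertical below 0.05 rad and x of beaker in the frame of head above 0.05 m and y of beaker in the frame of head between -0.03 and 0.03 m and linear speed of head below 0.01 m/s); the robot touches nothing.
It fails at once if the camera is pushed on to the post with more than 50 N in all contacts (lever still up; the plungers' squeeze of about 20 N counted) (contact force between head and post above 50 N and value of joint latch below 0.25 rad).
It fails at once if the camera is let drop (falls faster than 0.2 m/s out of the fingers) (linear speed of head above 0.2 m/s and contact force between the fingers and head below 0.1 N).
It fails at once if the camera head is tipped over (angle between head's own z axis and vertical above 0.6 rad).
It fails at once if the beaker is moved more than 15 mm or tipped (distance of beaker from where it was at the start of the episode above 0.015 m or angle between beaker's own z axis and vertical above 0.25 rad).
It fails at once if the wash bottle or the flask is moved more than 30 mm (distance of any of wash_bottle, conical_flask from where it was at the start of the episode above 0.03 m).
It also fails if it takes over 67 s, if anything falls off the work surface, if the arm or the gripper's body presses on something with over 40 N, if the wrist force passes 120 N, or if a joint passes its speed limit or range.

### The arm

A 7-joint arm with a two-finger parallel gripper is mounted at the origin on the work surface; the furniture and walls round the work are solid. World frame = base frame: x ahead of the robot, y to its left, z up, the work surface at z = 0. Lengths are in m, angles in rad, forces in N, time in s.
With the tool pointing down it reaches from about 0.425 to 0.875 m from the base axis. Payload 8.4 kg.
Tool frame: the origin (TCP) lies midway between the tips of the shut fingers; the grasp point (between the pads) lies 19 mm behind it; z points along the fingers, y is the line along which they close (so a half turn about z gives the same grasp; the last joint's range is limited). The gripper opens to 85 mm and grips with 20 to 120 N. Pads are 22 mm wide; open, the fingers measure 114 mm over their backs; the gripper's body (76 mm by 85 mm) begins 54 mm behind the grasp point. The pads swing forward as they close: fully open they stand 13 mm farther back than shut.
Start: joints at [1.156, 0.333, 0.04, 1.465, -0.013, 1.343, -0.059], TCP at [0.202, -0.618, 0.231] pointing down, gripper open.
Joint ranges: [-2.58, 2.58], [-0.38, 2.09], [-1.3, 1.39], [0.25, 2.4], [-1.5, 4.64], [0.08, 2.09], [-2.65, 2.65]. Speed limits (rad/s): [2.22, 2.22, 2.79, 2.79, 3.14, 3.14, 3.14].

### API

Orientations are given as a unit quaternion [w, x, y, z].
In Python, from rig import manip gives the robot as it stands.
- The arm moves only by the tool drive_tool, never from a script. Its argument "motion" is a list that holds one entry, the list of rows, each a list of 6 numbers: the shift along the tool's x, y, z in mm, then the turn, a rotation vector about the tool's x, y, z in units of 8 degrees (1.0 is 8 degrees). In form: [[[tx, ty, tz, rx, ry, rz], ...]]. A call has 1 to 5 rows; each row shifts and turns the commanded pose from where the row before left it, along the tool's axes as they then stand; what a row does not reach is not made up. A row lasts 1/8 s, in which the tool goes at most 62.5 mm and 10.7 degrees, less where a joint would pass 70% of its speed; a pose out of reach is approached as far as the arm can. A call is refused whole if a number of a shift passes 62.5 or a number of a turn 1, either way. A call with a gripper value outside its range is refused whole. "fingers" is the finger opening in mm, from 0 to 85.4, set as the call begins (left out, the last holds). The fingers move at their own pace and stop on an object; the grip force is fixed at half the most. Time passes only in rows, so rows that do not move let the fingers close. It gives the time, the measured TCP pose, the force, the opening and the grip force at its end, in the units of the state.
- manip.get_state(): the state, without advancing time (a new reading comes with each control period).
- manip.read_camera(name): name is "scene" or "top" or "wrist"; returns a dict with "img" (400x640x3 uint8, red, green, blue), "fx", "fy", "cx", "cy" (pixels), "distortion" ([k1, k2, p1, p2, k3] as OpenCV has them; the pictures are not rectified), "position" and "rotation" of the camera in the world; the wrist camera has in their place "mount" (4x4, takes a point from camera to tool coordinates, whose origin is the TCP and whose axes are the flange's). Camera axes: x right, y up, looking along -z (the intrinsics and any distortion apply to the point x, -y, -z); pixel columns grow to the right and rows downward; lengths in m; the calibration is good to about 2 mm. A picture is of the moment at which its call begins: read the wrist's pose just before it. There is no depth.
- manip.sign_off(): hands the job in; it is judged then, once.
The state is a dict: "time": time; "qpos": joint angles; "joint_velocities": joint speeds; "joint_torque": joint torques, N m; "position": TCP position; "orientation": TCP orientation; "contact_force": force on the tool from outside, world axes, zero at the start; "wrist_torque": the same for the moment, N m; "grip_width": finger opening in m; "gripper_force": force on a finger pad.
Only numpy, scipy, OpenCV 4.12 (cv2) and the standard library are available. Lean on these libraries where they do the work, as an engineer would, in place of code of your own. Each camera call takes 0.05 s, during which the arm holds its last target. There are 200 camera calls.

## Working session

There is one attempt and no reset: what is moved stays moved. The work goes in short steps, Python scripts to look and compute and a tool call to move; the robot and the scene stay as the last step left them, time stands still between calls to the robot, and variables do not carry over. Pictures are saved under pics/ and viewed, at most 10 in all, crops included, and the job is handed in when it is done.

Besides the shell and the picture viewer there is one more tool, called after "Emit:" by a JSON object that holds its "api" and its "payload". drive_tool: Moves the arm, as the interface text tells. Its arguments: {"type":"object","properties":{"motion":{"type":"array","items":{"type":"array","items":{"type":"array","items":{"type":"number"}}}},"fingers":{"type":"number"}},"required":["motion"]}

```bash
mkdir -p pics; ls; python3 - <<'E'
from rig import manip
import cv2,numpy as np
s=manip.get_state()
for k in('time','position','orientation','contact_force','grip_width'):print(k,s[k])
for n in('scene','top'):
    c=manip.read_camera(n);cv2.imwrite(f'pics/{n}0.png',c['img'][:,:,::-1]);np.savez(f'{n}0.npz',**{k:np.array(v) for k,v in c.items()})
    print(n,c['fx'],c['fy'],c['cx'],c['cy'],c['distortion'],np.round(c['position'],4),np.round(c['rotation'],4).tolist())
E
```

```text
pics
time 0.0
position [ 0.20171406 -0.61742058  0.23043932]
orientation [-7.95122128e-04  9.87559316e-01  1.57244815e-01 -1.81565432e-04]
contact_force [0.05001375 0.10437486 0.92340429]
grip_width 0.08513678912648732
scene 386.968012086299 386.968012086299 320.82508321816215 196.53105985677735 [-0.07357433  0.          0.          0.          0.        ] [0.0541 0.9529 0.6221] [-0.1998, -0.1286, 0.5058, 0.8293]
top 449.70590072984464 449.70590072984464 316.23004314066924 202.5078379202494 [-0.01764044  0.          0.          0.          0.        ] [ 0.5052 -0.0133  1.3932] [0.7117, 0.0118, -0.0104, -0.7023]
```

View pics/scene0.png

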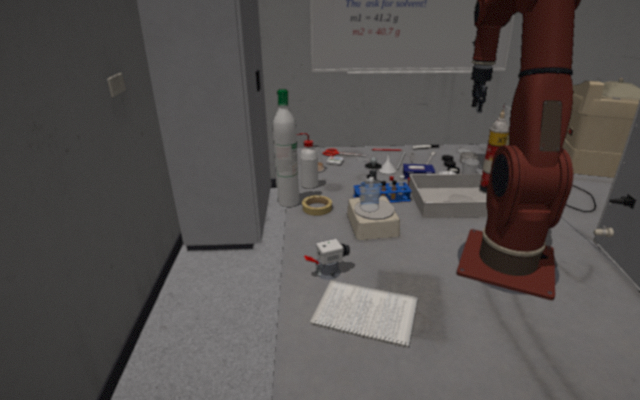

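View pics/top0.png

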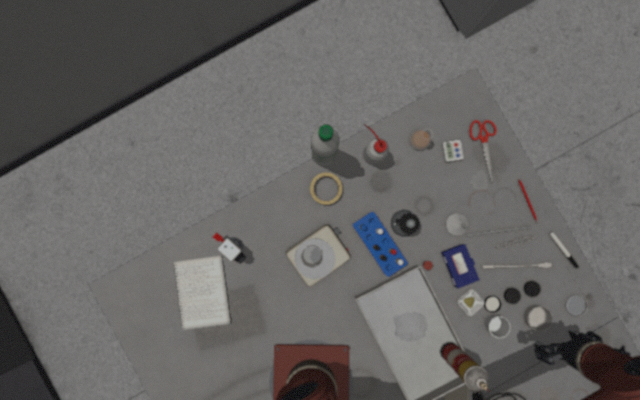

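The scene view shows the head at about (329,257), the beaker at (370,195) and the post at about (374,165). The top view shows the head at (230,248), the beaker at (313,253) and the post's dark foot at (405,223). I'll enlarge those.

```bash
cat > h.py <<'E'
import numpy as np,cv2
from scipy.spatial.transform import Rotation as R
def q2R(q): return R.from_quat([q[1],q[2],q[3],q[0]])
def pose(c,st=None):
    if 'mount' in c:
        M=np.array(c['mount']);T=np.eye(4);T[:3,:3]=q2R(st['orientation']).as_matrix();T[:3,3]=st['position'];W=T@M
        return W[:3,3],W[:3,:3]
    r=np.array(c['rotation']); return np.array(c['position']),(q2R(r).as_matrix() if r.size==4 else r.reshape(3,3))
def K(c): return np.array([[c['fx'],0,c['cx']],[0,c['fy'],c['cy']],[0,0,1.]],float)
def ray(c,uv,st=None):
    p,Rm=pose(c,st);u=cv2.undistortPoints(np.array([[uv]],float),K(c),np.array(c['distortion'],float))[0,0]
    return p,Rm@np.array([u[0],-u[1],-1.])
def plane(c,uv,z,st=None):
    p,d=ray(c,uv,st);return p+d*(z-p[2])/d[2]
def proj(c,X,st=None):
    p,Rm=pose(c,st);v=Rm.T@(np.array(X)-p);v=v*[1,-1,-1]
    return cv2.projectPoints(v.reshape(1,1,3),np.zeros(3),np.zeros(3),K(c),np.array(c['distortion'],float))[0].ravel()
def tri(rays):
    A=np.zeros((3,3));b=np.zeros(3)
    for p,d in rays:
        d=d/np.linalg.norm(d);P=np.eye(3)-np.outer(d,d);A+=P;b+=P@p
    return np.linalg.solve(A,b)
E
python3 - <<'E'
from h import *
t=dict(np.load('top0.npz'));s=dict(np.load('scene0.npz'))
f=lambda c,x,y,w,h,k:cv2.resize(c['img'][y:y+h,x:x+w,::-1],(w*k,h*k),interpolation=cv2.INTER_CUBIC)
a=f(t,195,215,66,50,6);b=f(t,375,198,66,50,6);d=f(s,295,230,66,50,6);e=f(s,345,145,66,50,6)
cv2.imwrite('pics/c1.png',np.vstack([np.hstack([a,b]),np.hstack([d,e])]))
for n,uv,z in(('head',(230,248),.08),('lens',(240,256),.06),('latch',(219,238),.05),('beaker',(313,253),.08),('postfoot',(406,223),.02),('base',(311,385),0)):print(n,plane(t,uv,z).round(3))
E
```

```text
head [0.41  0.239 0.08 ]
lens [0.386 0.213 0.06 ]
latch [0.438 0.278 0.05 ]
beaker [ 0.399 -0.003  0.08 ]
postfoot [ 0.489 -0.285  0.02 ]
base [-0.012 -0.002  0.   ]
```

View pics/c1.png

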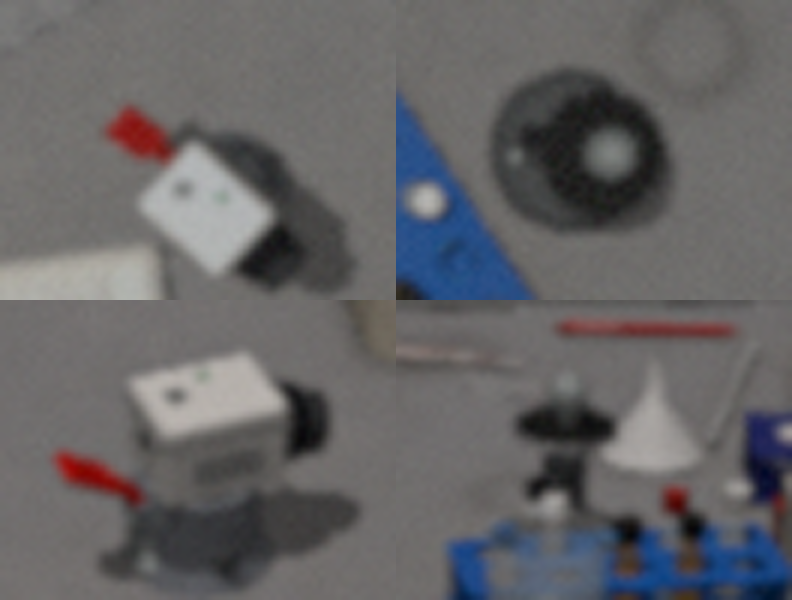

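The crops show the ball in the top view at about (411,224) and in the scene view at about (373,159). The white housing top's corners and the red lever are clear in both. I'll triangulate them.

```bash
python3 - <<'E'
from h import *
t=dict(np.load('top0.npz'));s=dict(np.load('scene0.npz'))
def cr(p,o,sub): return ((p[0]-sub[0]+.5)/6-.5+o[0],(p[1]-sub[1]+.5)/6-.5+o[1])
bt=cr((610,156),(375,198),(396,0));bs=cr((566,386),(345,145),(396,300))
B=tri([ray(t,bt),ray(s,bs)]);print('ball',B.round(4),'reproj',proj(t,B)-bt,proj(s,B)-bs)
print('foot',plane(t,cr((572,150),(375,198),(396,0)),.012).round(4))
C=[plane(t,cr(p,(195,215),(0,0)),.082)[:2] for p in((192,138),(136,204),(218,277),(277,213))]
C=np.array(C);print('top corners',C.round(4));print('center',C.mean(0).round(4),'sides',[np.linalg.norm(C[i]-C[(i+1)%4]).round(4) for i in range(4)])
D=[plane(s,cr(p,(295,230),(0,300)),.082)[:2] for p in((128,381),(250,350),(289,403),(162,440))]
D=np.array(D);print('scene corners',D.round(4),'center',D.mean(0).round(4),[np.linalg.norm(D[i]-D[(i+1)%4]).round(4) for i in range(4)])
# red
for n,c in(('t',t),('s',s)):
    im=c['img'].astype(int);m=((im[:,:,0]>110)&(im[:,:,1]<60)&(im[:,:,2]<60)).astype(np.uint8)
    k,l,st,ce=cv2.connectedComponentsWithStats(m);print(n,[(st[i,4],ce[i].round(1).tolist()) for i in range(1,k) if st[i,4]>5])
# beaker
e=lambda a:plane(t,a,.148).round(4)
print('beaker top?',e((313,253)),'plate',plane(t,(318,249),.067).round(4),'scene beaker base',plane(s,(371,208),.067).round(4))
G=tri([ray(t,(326,131)),ray(s,(282,95))]);print('green',G.round(3))
f=lambda c,x,y,w,h,k:cv2.resize(c['img'][y:y+h,x:x+w,::-1],(w*k,h*k),interpolation=cv2.INTER_CUBIC)
cv2.imwrite('pics/c2.png',np.hstack([f(t,285,222,66,66,6),f(s,338,170,66,66,6)]))
E
```

```text
ball [ 0.4899 -0.2792  0.1096] reproj [-0.13186792 -0.32730079] [ 0.28042421 -0.01444259]
foot [ 0.4905 -0.2803  0.012 ]
top corners [[0.4407 0.2493]
 [0.4084 0.2759]
 [0.3736 0.2354]
 [0.405  0.2073]]
center [0.4069 0.242 ] sides [np.float64(0.0419), np.float64(0.0534), np.float64(0.0421), np.float64(0.0551)]
scene corners [[0.4406 0.2496]
 [0.4054 0.206 ]
 [0.3743 0.2344]
 [0.4087 0.2804]] center [0.4072 0.2426] [np.float64(0.056), np.float64(0.0421), np.float64(0.0575), np.float64(0.0443)]
t [(np.int32(190), [482.3, 131.2]), (np.int32(89), [380.0, 145.9]), (np.int32(76), [527.2, 199.2]), (np.int32(43), [217.7, 237.0]), (np.int32(12), [393.2, 251.4]), (np.int32(21), [427.3, 265.4])]
s [(np.int32(17), [307.6, 141.3]), (np.int32(66), [331.0, 151.9]), (np.int32(39), [309.5, 258.6])]
beaker top? [ 0.4047 -0.0036  0.148 ] plate [ 0.4101 -0.0175  0.067 ] scene beaker base [ 0.3921 -0.0066  0.067 ]
green [ 0.702 -0.031  0.368]
```

View pics/c2.png

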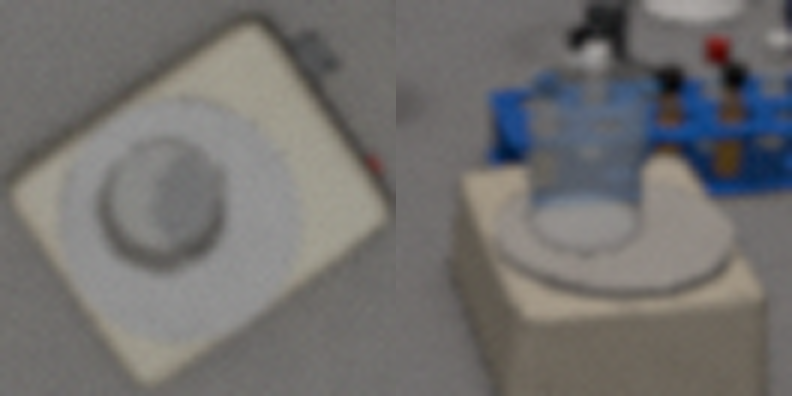

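The beaker base is at about (369,207) in the scene view, which puts the beaker near (0.395, 0). The head's housing centre is (0.407, 0.242) with yaw -129.5°. The ball is near (0.490, -0.280, 0.11). Next I'll plan the approach.

```bash
cat > plan.py <<'E'
from h import *
from rig import manip
def yawR(y): # tool down, tool x at world yaw y (deg)
    return R.from_euler('z',y,degrees=True)*R.from_euler('x',180,degrees=True)
def plan(wps,pos=None,rot=None,step=45.,nd=0):
    """wps: (x,y,z,yaw[,steplimit]); yaw unwrapped per waypoint; prints rounded rows"""
    st=manip.get_state();p=np.array(st['position']) if pos is None else pos;r=q2R(st['orientation']) if rot is None else rot
    X=r.as_matrix()[:,0];cy=np.degrees(np.arctan2(X[1],X[0]));pp=p.copy();rows=[]
    for w in wps:
        tgt=np.array(w[:3]);ty=w[3];sl=w[4] if len(w)>4 else step
        n=int(max(1,np.ceil(np.linalg.norm(tgt-pp)*1000/sl-.05),np.ceil(abs(ty-cy)/7.9)))
        for i in range(1,n+1):
            q=pp+(tgt-pp)*i/n;y=cy+(ty-cy)*i/n
            d=np.round(r.inv().apply(q-p)*1000,nd);rv=np.round((r.inv()*yawR(y)).as_rotvec(degrees=True)/8,2)
            rows.append([float(a) for a in d]+[float(np.clip(a,-1,1)) for a in rv])
            p=p+r.apply(d/1000);r=r*R.from_rotvec(np.clip(rv,-1,1)*8,degrees=True)
        pp,cy=tgt,ty
    for i in range(0,len(rows),5): print(str([rows[i:i+5]]).replace('.0,',',').replace('.0]',']').replace(' ',''))
    print('end',p.round(4))
E
python3 - <<'E'
from plan import *
s=dict(np.load('scene0.npz'));t=dict(np.load('top0.npz'))
print(plane(s,(368.9,206.6),.067),plane(t,(311.8,255.5),.11))
plan([(.28,-.55,.34,40),(.46,-.30,.38,100),(.50,0,.38,160),(.407,.2423,.30,230.5),(.407,.2423,.22,230.5)])
E
```

```text
[ 0.40089123 -0.01197098  0.067     ] [3.94533230e-01 2.73362664e-05 1.10000000e-01]
[[[24,-10,-27,-0.01,-0,-0.68],[25,-8,-28,-0,-0,-0.69],[25,-5,-27,-0,-0,-0.68],[25,-3,-27,-0,-0,-0.69],[38,-9,-5,-0,-0,-0.94]]]
[[[38,-5,-5,-0,-0,-0.93],[39,1,-5,-0,-0,-0.94],[38,5,-5,-0,-0,-0.94],[37,11,-5,-0,-0,-0.94],[35,15,-5,-0,-0,-0.93]]]
[[[33,19,-5,-0,-0,-0.94],[30,24,-5,-0,-0,-0.94],[36,12,-0,-0,-0,-0.94],[35,16,-0,0,-0,-0.93],[32,20,-0,0,-0,-0.94]]]
[[[28,25,-0,0,-0,-0.94],[26,28,-0,0,-0,-0.94],[22,31,-0,0,-0,-0.93],[17,33,-0,0,-0,-0.94],[13,36,-0,0,-0,-0.94]]]
[[[19,22,8,0,-0,-0.98],[16,24,9,0,-0,-0.98],[12,26,9,0,-0,-0.98],[9,27,9,0,-0,-0.98],[5,29,9,0,0,-0.97]]]
[[[1,28,9,0,0,-0.98],[-3,29,9,0,0,-0.98],[-7,28,9,0,0,-0.98],[-11,27,9,0,0,-0.98],[0,-0,40,0,0,-0]]]
[[[0,-0,40,0,0,-0]]]
end [0.4069 0.2425 0.2196]
```

Emit:
{"api": "drive_tool", "payload": {"motion": [[[24,-10,-27,0,0,-0.68],[25,-8,-28,0,0,-0.69],[25,-5,-27,0,0,-0.68],[25,-3,-27,0,0,-0.69],[38,-9,-5,0,0,-0.94]]], "fingers": 85}}

```text
time: 0.72
position: [0.3032, -0.5195, 0.3468]
orientation: [0.001, 0.915, 0.404, -0.0]
contact_force: [0.0, 0.5, 0.4]
grip_width: 0.085
gripper_force: 0.0
```

Emit:
{"api": "drive_tool", "payload": {"motion": [[[38,-5,-5,0,0,-0.93],[39,1,-5,0,0,-0.94],[38,5,-5,0,0,-0.94],[37,11,-5,0,0,-0.94],[35,15,-5,0,0,-0.93]]]}}

```text
time: 1.35
position: [0.4158, -0.3618, 0.3701]
orientation: [-0.0, 0.736, 0.677, -0.0]
contact_force: [0.3, 0.4, -0.6]
grip_width: 0.0846
gripper_force: 0.0
```

Emit:
{"api": "drive_tool", "payload": {"motion": [[[33,19,-5,0,0,-0.94],[30,24,-5,0,0,-0.94],[36,12,0,0,0,-0.94],[35,16,0,0,0,-0.93],[32,20,0,0,0,-0.94]]]}}

```text
time: 1.98
position: [0.4746, -0.1862, 0.38]
orientation: [-0.0, 0.479, 0.878, 0.0]
contact_force: [-1.0, -0.2, -0.3]
grip_width: 0.0851
gripper_force: 0.0
```

Emit:
{"api": "drive_tool", "payload": {"motion": [[[28,25,0,0,0,-0.94],[26,28,0,0,0,-0.94],[22,31,0,0,0,-0.93],[17,33,0,0,0,-0.94],[13,36,0,0,0,-0.94]]]}}

```text
time: 2.6
position: [0.5001, 0.0009, 0.3801]
orientation: [-0.0, 0.172, 0.985, -0.0]
contact_force: [1.3, 0.2, -0.1]
grip_width: 0.0855
gripper_force: 0.0
```

Emit:
{"api": "drive_tool", "payload": {"motion": [[[19,22,8,0,0,-0.98],[16,24,9,0,0,-0.98],[12,26,9,0,0,-0.98],[9,27,9,0,0,-0.98],[5,29,9,0,0,-0.97]]]}}

```text
time: 3.22
position: [0.4475, 0.1352, 0.3358]
orientation: [-0.0, -0.168, 0.986, -0.0]
contact_force: [-0.1, -0.0, 0.5]
grip_width: 0.0848
gripper_force: 0.0
```

Emit:
{"api": "drive_tool", "payload": {"motion": [[[1,28,9,0,0,-0.98],[-3,29,9,0,0,-0.98],[-7,28,9,0,0,-0.98],[-11,27,9,0,0,-0.98],[0,0,40,0,0,0]]]}}

```text
time: 3.85
position: [0.4068, 0.2451, 0.2613]
orientation: [0.002, -0.429, 0.903, 0.0]
contact_force: [0.7, -0.8, -0.2]
grip_width: 0.0851
gripper_force: 0.0
```

Emit:
{"api": "drive_tool", "payload": {"motion": [[[0,0,40,0,0,0],[0,0,0,0,0,0],[0,0,0,0,0,0]]]}}

```text
time: 4.22
position: [0.4075, 0.2425, 0.2217]
orientation: [0.001, -0.426, 0.904, 0.0]
contact_force: [0.4, 1.2, 1.6]
grip_width: 0.0854
gripper_force: 0.0
```

Excellent tracking. Now a wrist check of the head.

```bash
python3 - <<'E'
from plan import *
st=manip.get_state();c=manip.read_camera('wrist');cv2.imwrite('pics/w1.png',c['img'][:,:,::-1])
p,Rm=pose(c,st);print('cam',p.round(3),'look',(-Rm[:,2]).round(2),c['distortion'],c['fx'])
import pickle;pickle.dump((st,c),open('w1.pkl','wb'))
g=c['img'].astype(int);m=((g.min(2)>150)).astype(np.uint8);m=cv2.morphologyEx(m,cv2.MORPH_OPEN,np.ones((5,5)))
k,l,s,ce=cv2.connectedComponentsWithStats(m)
for i in range(1,k):
    if s[i,4]>800:
        pts=cv2.minAreaRect(np.argwhere(l==i)[:,::-1].astype(np.float32));print(s[i],[np.round(a,1) for a in pts[:2]])
        b=cv2.boxPoints(pts);W=np.array([plane(c,q,.082,st)[:2] for q in b]);print(b.round(0).tolist(),W.round(4).tolist(),W.mean(0).round(4))
print('proj expected grip top',proj(c,[.407,.2423,.082],st))
E
```

```text
cam [0.357 0.181 0.365] look [ 0.2   0.24 -0.95] [0.01332554 0.         0.         0.         0.        ] 313.74729592960483
[ 412   50  156  117 4503] [array([488.2, 130.8]), array([111.8, 123.6])]
[[405.0, 130.0], [497.0, 48.0], [572.0, 132.0], [479.0, 214.0]] [[0.3152, 0.2513], [0.2202, 0.245], [0.2038, 0.3455], [0.3053, 0.3616]] [0.2611 0.3009]
[ 367  150   52   49 1209] [array([396.8, 179.8]), array([44.3, 47.2])]
[[364.0, 182.0], [397.0, 147.0], [429.0, 178.0], [397.0, 212.0]] [[0.371, 0.2663], [0.3294, 0.2594], [0.3228, 0.3015], [0.3655, 0.3101]] [0.3472 0.2843]
[ 298  161   42   51 1913] [array([318.4, 185.9]), array([40.2, 50.6])]
[[297.0, 211.0], [299.0, 160.0], [339.0, 161.0], [338.0, 212.0]] [[0.4378, 0.2483], [0.4047, 0.212], [0.3772, 0.2362], [0.4088, 0.2739]] [0.4071 0.2426]
proj expected grip top [318.27650086 186.18827344]
```

View pics/w1.png

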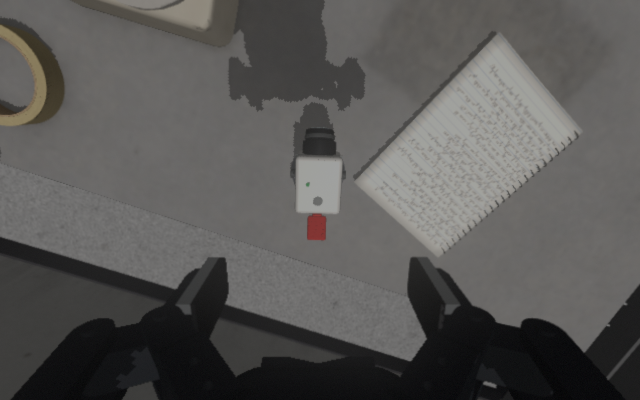

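Picture: the housing top is at (318,186), exactly where predicted, with the lens up and the red lever down in the image. Going down to grasp.

```bash
python3 - <<'E'
from plan import *
print(manip.get_state()['position'])
plan([(.407,.2425,.075,229.7),(.407,.2425,.049,229.7,10)])
E
```

```text
[0.40776549 0.24262187 0.22204049]
[[[0,0,3,-0.01,0.01,-0.98],[0,0,3,0,0,-0.97],[0,0,4,0,0,-0.98],[0,0,3,0,0,-0.97],[0,0,3,0,0,-0.98]]]
[[[0,0,3,0,0,-0.98],[0,0,3,-0,0,-0.97],[0,0,4,-0,0,-0.98],[-0,0,3,-0,0,-0.98],[-0,0,3,-0,0,-0.97]]]
[[[-0,0,3,-0,0,-0.98],[-0,0,3,-0,0,-0.97],[-0,0,4,-0,0,-0.98],[-0,0,3,-0,0,-0.98],[-0,0,3,-0,0,-0.97]]]
[[[-0,0,3,-0,0,-0.98],[-0,0,3,-0,0,-0.97],[-0,0,4,-0,0,-0.98],[-0,0,3,-0,-0,-0.98],[-0,-0,3,-0,-0,-0.97]]]
[[[-0,-0,3,-0,-0,-0.98],[-0,-0,3,-0,-0,-0.97],[-0,-0,4,-0,-0,-0.98],[-0,-0,3,-0,-0,-0.98],[-0,-0,3,-0,-0,-0.97]]]
[[[-0,-0,3,-0,-0,-0.98],[-0,-0,3,-0,-0,-0.98],[-0,-0,4,-0,-0,-0.97],[-0,-0,3,-0,-0,-0.98],[-0,-1,3,0,-0,-0.97]]]
[[[-0,0,3,0,-0,-0.98],[-0,0,3,0,-0,-0.98],[-0,0,3,0,-0,-0.97],[-0,0,4,0,-0,-0.98],[-0,0,3,0,-0,-0.97]]]
[[[-0,0,3,0,-0,-0.98],[-0,0,3,0,-0,-0.98],[-0,0,3,0,-0,-0.97],[-0,0,4,0,-0,-0.98],[-0,-0,3,0,-0,-0.97]]]
[[[-0,-0,3,0,-0,-0.98],[-0,-0,3,0,0,-0.98],[-0,-0,3,0,0,-0.97],[-0,-0,4,0,0,-0.98],[-0,-0,3,0,0,-0.98]]]
[[[-0,-0,3,0,0,-0.97],[-0,-0,9,0,0,-0],[-0,-0,8,0,0,-0],[-0,-0,9,0,0,-0]]]
end [0.4068 0.2426 0.049 ]
```

Emit:
{"api": "drive_tool", "payload": {"motion": [[[0,0,40,0,0,0.1],[0,0,40,0,0,0],[0,0,35,0,0,0],[0,0,30,0,0,0],[0,0,0,0,0,0]]]}}

```text
time: 4.9
position: [0.4068, 0.2419, 0.0751]
orientation: [-0.001, -0.42, 0.908, 0.0]
contact_force: [0.2, -0.2, 0.2]
grip_width: 0.0853
gripper_force: 0.0
```

Emit:
{"api": "drive_tool", "payload": {"motion": [[[0,0,10,0,0,0],[0,0,10,0,0,0],[0,0,6,0,0,0],[0,0,0,0,0,0],[0,0,0,0,0,0]]]}}

```text
time: 5.52
position: [0.4071, 0.2422, 0.0496]
orientation: [0.0, -0.42, 0.907, 0.0]
contact_force: [0.5, -0.6, -0.0]
grip_width: 0.0851
gripper_force: 0.0
```

Emit:
{"api": "drive_tool", "payload": {"motion": [[[0,0,0,0,0,0],[0,0,0,0,0,0],[0,0,0,0,0,0],[0,0,0,0,0,0]]], "fingers": 50}}

```text
time: 6.02
position: [0.407, 0.2421, 0.0494]
orientation: [0.0, -0.42, 0.907, -0.0]
contact_force: [-0.2, 0.5, -0.3]
grip_width: 0.05
gripper_force: 0.0
```

Emit:
{"api": "drive_tool", "payload": {"motion": [[[0,0,0,0,0,0],[0,0,0,0,0,0],[0,0,0,0,0,0],[0,0,0,0,0,0]]], "fingers": 30}}

```text
time: 6.52
position: [0.407, 0.2422, 0.0496]
orientation: [-0.0, -0.42, 0.907, -0.0]
contact_force: [-2.1, -1.7, 4.4]
grip_width: 0.0435
gripper_force: 61.2
```

Gripped at 43.5 mm. Lift and carry to a viewing pose beside the post.

Emit:
{"api": "drive_tool", "payload": {"motion": [[[0,0,-4,0,0,0],[0,0,-16,0,0,0],[0,0,-20,0,0,0],[0,0,-20,0,0,0],[0,0,0,0,0,0]]]}}

```text
time: 7.15
position: [0.408, 0.2427, 0.1111]
orientation: [0.002, -0.42, 0.907, -0.0]
contact_force: [0.1, -1.0, -5.2]
grip_width: 0.0436
gripper_force: 62.1
```

```bash
sed -i 's/cy=np.degrees(np.arctan2(X\[1\],X\[0\]))/cy=np.degrees(np.arctan2(X[1],X[0]))%360/' plan.py; python3 - <<'E'
from plan import *
s=manip.get_state();print(s['position'],s['contact_force'],s['wrist_torque'],s['grip_width'])
plan([(.42,.22,.27,229.7),(.47,.06,.28,205),(.49,-.14,.28,180)])
E
```

```text
[0.40801564 0.24266801 0.1110884 ] [ 0.13896964 -0.97418476 -5.19765446] [ 0.00102489 -0.05265023 -0.00675924] 0.043556360670997434
[[[2,-6,-40,-0.01,0.02,-0],[3,-6,-39,-0,-0,-0],[2,-6,-40,-0,-0,-0],[2,-6,-40,-0,-0,-0],[23,-35,-2,-0,-0,0.77]]]
[[[18,-38,-3,-0,-0,0.77],[15,-39,-2,-0,0,0.77],[10,-41,-3,-0,0,0.78],[13,-38,0,-0,0,0.62],[10,-39,0,-0,0,0.63]]]
[[[6,-40,0,-0,0,0.62],[3,-40,0,-0,0,0.63],[-0,-40,0,-0,0,0.62]]]
end [ 0.4899 -0.1402  0.2803]
```

Emit:
{"api": "drive_tool", "payload": {"motion": [[[2,-6,-40,0,0,0],[3,-6,-39,0,0,0],[2,-6,-40,0,0,0],[2,-6,-40,0,0,0],[23,-35,-2,0,0,0.77]]]}}

```text
time: 7.78
position: [0.4318, 0.1821, 0.2729]
orientation: [0.002, -0.372, 0.928, 0.0]
contact_force: [1.2, -1.1, -5.0]
grip_width: 0.0431
gripper_force: 63.8
```

Emit:
{"api": "drive_tool", "payload": {"motion": [[[18,-38,-3,0,0,0.77],[15,-39,-2,0,0,0.77],[10,-41,-3,0,0,0.78],[13,-38,0,0,0,0.62],[10,-39,0,0,0,0.63]]]}}

```text
time: 8.4
position: [0.4767, -0.0221, 0.2774]
orientation: [-0.001, -0.129, 0.992, 0.0]
contact_force: [0.3, -1.3, -4.3]
grip_width: 0.0433
gripper_force: 63.5
```

Emit:
{"api": "drive_tool", "payload": {"motion": [[[6,-40,0,0,0,0.62],[3,-40,0,0,0,0.63],[0,-40,0,0,0,0.62],[0,0,0,0,0,0],[0,0,0,0,0,0]]]}}

```text
time: 9.02
position: [0.4892, -0.1408, 0.278]
orientation: [-0.0, 0.0, 1.0, 0.0]
contact_force: [0.9, 0.7, -4.9]
grip_width: 0.0432
gripper_force: 63.7
```

```bash
python3 - <<'E'
from plan import *
import pickle
st=manip.get_state();c=manip.read_camera('wrist');cv2.imwrite('pics/w2.png',c['img'][:,:,::-1]);pickle.dump((st,c),open('w2.pkl','wb'))
print(st['position'],st['contact_force'],q2R(st['orientation']).as_matrix()[:,0])
print('proj ball',proj(c,[.4899,-.2792,.1096],st))
E
```

```text
[ 0.48918797 -0.14084264  0.27800157] [ 0.89386606  0.71975186 -4.94353988] [-9.99999737e-01  5.48554060e-04  4.73524684e-04]
proj ball [182.97572901 179.38015657]
```

View pics/w2.png

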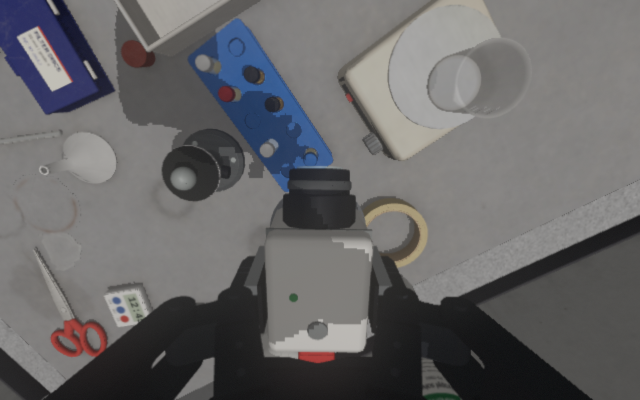

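Picture: the ball is at (183,179), matching the prediction; the collar is at about (190,173) and the beaker base at about (455,83). The head is held upright. I'll refine these by fitting.

```bash
python3 - <<'E'
from plan import *
import pickle
st,c=pickle.load(open('w2.pkl','rb'));t=dict(np.load('top0.npz'));s=dict(np.load('scene0.npz'))
g=cv2.cvtColor(c['img'],cv2.COLOR_RGB2GRAY)
roi=g[166:194,168:200];m=(roi>75).astype(np.uint8);k,l,S,ce=cv2.connectedComponentsWithStats(m)
for i in range(1,k):
    if S[i,4]>50: print('ball blob',S[i],ce[i]+[168,166])
d=((g<45)).astype(np.uint8);d[:,222:]=0;d[205:]=0;d[:140]=0;d[:,:155]=0
k,l,S,ce=cv2.connectedComponentsWithStats(d)
i=1+S[1:,4].argmax();cn=max(cv2.findContours((l==i).astype(np.uint8),0,1)[0],key=cv2.contourArea);print('collar',S[i],cv2.fitEllipse(cv2.convexHull(cn)))
for uv in((183,179),(183,178),(183.5,179.5)):
    r=ray(c,uv,st);bt=(410.6,223.6);bs=(373.,159.)
    print(tri([r,ray(t,bt),ray(s,bs)]).round(4),tri([r,ray(s,bs)]).round(4),plane(c,uv,.11,st).round(4))
print('beaker',plane(c,(455,83),.067,st).round(4),plane(c,(500,77),.148,st).round(4))
E
```

```text
ball blob [  2   1  26  23 461] [182.59869848 178.45553145]
collar [177 147  38  19 340] ((196.12509155273438, 154.6772003173828), (12.067099571228027, 40.49125289916992), 114.15391540527344)
[ 0.4898 -0.2799  0.1089] [ 0.4901 -0.2792  0.1091] [ 0.4894 -0.2789  0.11  ]
[ 0.4895 -0.2799  0.1088] [ 0.4895 -0.2789  0.1093] [ 0.4883 -0.2788  0.11  ]
[ 0.4899 -0.2797  0.109 ] [ 0.4903 -0.2788  0.1093] [ 0.4899 -0.2785  0.11  ]
beaker [0.3963 0.0036 0.067 ] [0.395 0.006 0.148]
```

```bash
python3 - <<'E'
from plan import *
plan([(.4884,-.2755,.25,108.4),(.4884,-.2755,.18,108.4,25)])
E
```

```text
[[[0,-14,3,0,-0,0.9],[-1,-13,3,0,-0,0.89],[-4,-13,2,0,-0,0.9],[-5,-13,3,0,-0,0.89],[-6,-12,3,0,-0,0.9]]]
[[[-8,-11,3,0,-0,0.89],[-9,-10,3,0,-0,0.9],[-10,-8,2,0,-0.01,0.89],[-12,-8,3,0,0,0.9],[-12,-6,3,0,0,0.89]]]
[[[0,0,23,0,0,0],[0,0,24,0,0,0],[0,0,23,0,0,0]]]
end [ 0.4884 -0.2759  0.1801]
```

Emit:
{"api": "drive_tool", "payload": {"motion": [[[0,-14,3,0,0,0.9],[-1,-13,3,0,0,0.89],[-4,-13,2,0,0,0.9],[-5,-13,3,0,0,0.89],[-6,-12,3,0,0,0.9]]]}}

```text
time: 9.7
position: [0.4888, -0.2081, 0.2643]
orientation: [0.0, 0.309, 0.951, 0.0]
contact_force: [-1.0, -0.4, -5.4]
grip_width: 0.043
gripper_force: 63.5
```

Emit:
{"api": "drive_tool", "payload": {"motion": [[[-8,-11,3,0,0,0.89],[-9,-10,3,0,0,0.9],[-10,-8,2,0,0,0.89],[-12,-8,3,0,0,0.9],[-12,-6,3,0,0,0.89]]]}}

```text
time: 10.32
position: [0.4886, -0.2758, 0.2503]
orientation: [0.0, 0.586, 0.81, 0.0]
contact_force: [1.1, 0.6, -4.4]
grip_width: 0.0433
gripper_force: 63.5
```

Emit:
{"api": "drive_tool", "payload": {"motion": [[[0,0,23,0,0,0],[0,0,24,0,0,0],[0,0,22,0,0,0],[0,0,0,0,0,0],[0,0,0,0,0,0]]]}}

```text
time: 10.95
position: [0.4888, -0.2761, 0.1824]
orientation: [0.001, 0.585, 0.811, 0.0]
contact_force: [0.9, -0.6, -3.8]
grip_width: 0.0433
gripper_force: 63.6
```

```bash
python3 - <<'E'
from plan import *
s=manip.get_state();r=q2R(s['orientation']).as_matrix();print(s['position'],s['contact_force'],s['wrist_torque'],np.degrees(np.arctan2(r[1,0],r[0,0])),r[:,2])
t=manip.read_camera('top');c=manip.read_camera('scene')
f=lambda c,x,y,w,h,k:cv2.resize(c['img'][y:y+h,x:x+w,::-1],(w*k,h*k),interpolation=cv2.INTER_CUBIC)
cv2.imwrite('pics/c3.png',np.hstack([f(t,378,190,66,70,6),f(c,340,125,66,70,6)]))
E
```

```text
[ 0.48883431 -0.27609398  0.1823815 ] [ 0.92064199 -0.58183432 -3.80467319] [ 0.00215665 -0.04901985  0.01701389] 108.45640655932277 [ 1.15007619e-03 -4.03125884e-04 -9.99999257e-01]
```

View pics/c3.png

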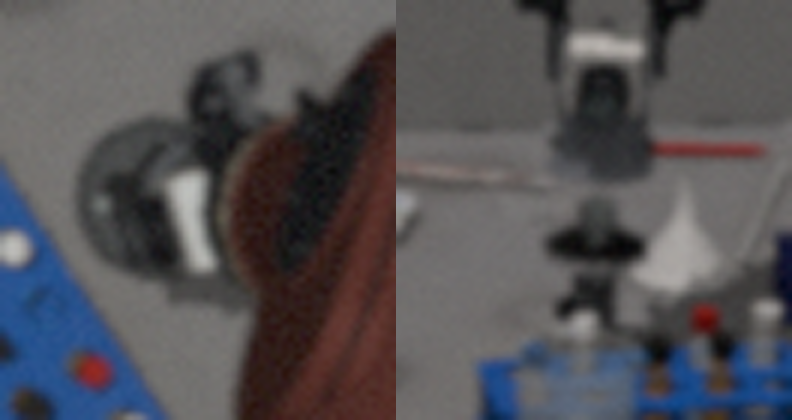

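Picture: in the scene crop the foot (601,165) is above the ball (597,212) to within about 1.5 mm. Now feel downwards.

Emit:
{"api": "drive_tool", "payload": {"motion": [[[0,0,3,0,0,0],[0,0,3,0,0,0],[0,0,3,0,0,0],[0,0,0,0,0,0]]]}}

```text
time: 11.55
position: [0.4879, -0.2763, 0.172]
orientation: [-0.0, 0.585, 0.811, -0.0]
contact_force: [0.3, 0.0, -4.5]
grip_width: 0.0429
gripper_force: 63.6
```

Emit:
{"api": "drive_tool", "payload": {"motion": [[[0,0,2,0,0,0],[0,0,2,0,0,0],[0,0,0,0,0,0]]]}}

```text
time: 11.92
position: [0.488, -0.2763, 0.1681]
orientation: [-0.0, 0.585, 0.811, 0.0]
contact_force: [-0.9, 0.0, -4.8]
grip_width: 0.0436
gripper_force: 63.6
```

Emit:
{"api": "drive_tool", "payload": {"motion": [[[0,0,1.5,0,0,0],[0,0,1.5,0,0,0],[0,0,0,0,0,0]]]}}

```text
time: 12.3
position: [0.488, -0.2763, 0.1652]
orientation: [-0.0, 0.585, 0.811, 0.0]
contact_force: [-0.2, 0.3, -4.4]
grip_width: 0.0432
gripper_force: 63.6
```

Emit:
{"api": "drive_tool", "payload": {"motion": [[[0,0,1.5,0,0,0],[0,0,1.5,0,0,0],[0,0,0,0,0,0]]]}}

```text
time: 12.68
position: [0.488, -0.2763, 0.1621]
orientation: [-0.0, 0.585, 0.811, 0.0]
contact_force: [-0.7, 0.4, -5.4]
grip_width: 0.0431
gripper_force: 63.6
```

Emit:
{"api": "drive_tool", "payload": {"motion": [[[0,0,1,0,0,0],[0,0,1,0,0,0],[0,0,0,0,0,0]]]}}

```text
time: 13.05
position: [0.4881, -0.2763, 0.1602]
orientation: [-0.0, 0.585, 0.811, 0.0]
contact_force: [0.9, 0.5, -5.6]
grip_width: 0.0434
gripper_force: 63.6
```

Emit:
{"api": "drive_tool", "payload": {"motion": [[[0,0,1,0,0,0],[0,0,1,0,0,0],[0,0,0,0,0,0]]]}}

```text
time: 13.42
position: [0.4881, -0.2763, 0.1582]
orientation: [-0.0, 0.585, 0.811, 0.0]
contact_force: [-0.7, 0.1, -5.0]
grip_width: 0.0431
gripper_force: 63.6
```

Emit:
{"api": "drive_tool", "payload": {"motion": [[[0,0,1,0,0,0],[0,0,1,0,0,0],[0,0,0,0,0,0]]]}}

```text
time: 13.8
position: [0.4881, -0.2763, 0.1562]
orientation: [-0.0, 0.585, 0.811, 0.0]
contact_force: [0.1, 0.6, -4.2]
grip_width: 0.0433
gripper_force: 63.6
```

Emit:
{"api": "drive_tool", "payload": {"motion": [[[0,0,1,0,0,0],[0,0,1,0,0,0],[0,0,0,0,0,0]]]}}

```text
time: 14.18
position: [0.4881, -0.2763, 0.1542]
orientation: [-0.0, 0.585, 0.811, 0.0]
contact_force: [-0.8, 0.2, -4.9]
grip_width: 0.0432
gripper_force: 63.6
```

Emit:
{"api": "drive_tool", "payload": {"motion": [[[0,0,1,0,0,0],[0,0,0,0,0,0]]]}}

```text
time: 14.42
position: [0.4881, -0.2763, 0.1532]
orientation: [-0.0, 0.585, 0.811, 0.0]
contact_force: [0.4, -0.2, -5.1]
grip_width: 0.0429
gripper_force: 63.6
```

Emit:
{"api": "drive_tool", "payload": {"motion": [[[0,0,1,0,0,0],[0,0,0,0,0,0]]]}}

```text
time: 14.68
position: [0.4881, -0.2763, 0.1522]
orientation: [-0.0, 0.585, 0.811, 0.0]
contact_force: [-0.5, -0.2, -5.2]
grip_width: 0.0428
gripper_force: 63.6
```

Emit:
{"api": "drive_tool", "payload": {"motion": [[[0,0,1,0,0,0],[0,0,0,0,0,0]]]}}

```text
time: 14.92
position: [0.4881, -0.2763, 0.1512]
orientation: [-0.0, 0.585, 0.811, -0.0]
contact_force: [-0.6, -0.2, -4.8]
grip_width: 0.0432
gripper_force: 63.6
```

Emit:
{"api": "drive_tool", "payload": {"motion": [[[0,0,1,0,0,0],[0,0,0,0,0,0]]]}}

```text
time: 15.18
position: [0.4881, -0.2763, 0.1502]
orientation: [-0.0, 0.585, 0.811, 0.0]
contact_force: [-0.1, -0.9, -4.2]
grip_width: 0.043
gripper_force: 63.6
```

Emit:
{"api": "drive_tool", "payload": {"motion": [[[0,0,1,0,0,0],[0,0,0,0,0,0]]]}}

```text
time: 15.42
position: [0.4881, -0.2763, 0.1492]
orientation: [-0.0, 0.585, 0.811, 0.0]
contact_force: [0.1, 0.0, -4.5]
grip_width: 0.0434
gripper_force: 63.6
```

Emit:
{"api": "drive_tool", "payload": {"motion": [[[0,0,1,0,0,0],[0,0,0,0,0,0]]]}}

```text
time: 15.68
position: [0.4881, -0.2763, 0.1482]
orientation: [-0.0, 0.585, 0.811, 0.0]
contact_force: [-0.2, 0.0, -5.2]
grip_width: 0.0431
gripper_force: 63.6
```

Emit:
{"api": "drive_tool", "payload": {"motion": [[[0,0,1,0,0,0],[0,0,0,0,0,0]]]}}

```text
time: 15.92
position: [0.4881, -0.2763, 0.1472]
orientation: [-0.0, 0.585, 0.811, 0.0]
contact_force: [-0.1, -0.4, -4.9]
grip_width: 0.0433
gripper_force: 63.6
```

Emit:
{"api": "drive_tool", "payload": {"motion": [[[0,0,1,0,0,0],[0,0,0,0,0,0]]]}}

```text
time: 16.18
position: [0.488, -0.2763, 0.1462]
orientation: [-0.0, 0.585, 0.811, 0.0]
contact_force: [-0.4, -0.3, -5.3]
grip_width: 0.0432
gripper_force: 63.6
```

Emit:
{"api": "drive_tool", "payload": {"motion": [[[0,0,1,0,0,0],[0,0,0,0,0,0]]]}}

```text
time: 16.42
position: [0.4881, -0.2763, 0.1452]
orientation: [-0.0, 0.585, 0.811, 0.0]
contact_force: [-0.5, -0.2, -5.2]
grip_width: 0.0434
gripper_force: 63.6
```

```bash
python3 - <<'E'
from plan import *
c=manip.read_camera('scene')
f=lambda c,x,y,w,h,k:cv2.resize(c['img'][y:y+h,x:x+w,::-1],(w*k,h*k),interpolation=cv2.INTER_CUBIC)
cv2.imwrite('pics/c4.png',f(c,340,115,66,70,8))
E
```

```text
(no output)
```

View pics/c4.png

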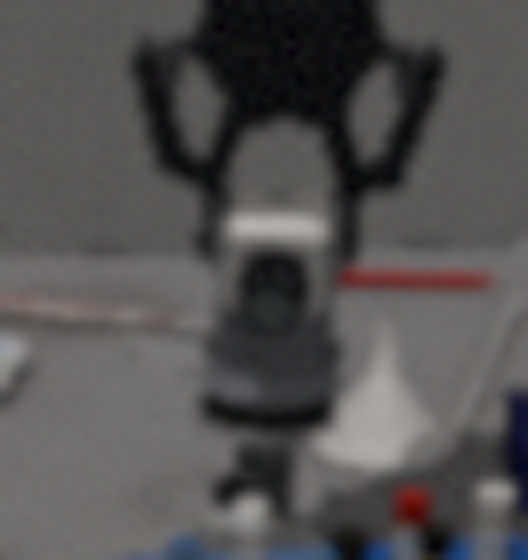

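Picture: the foot sits concentrically above the dark collar with little gap left. I'll keep feeling.

Emit:
{"api": "drive_tool", "payload": {"motion": [[[0,0,1,0,0,0],[0,0,0,0,0,0]]]}}

```text
time: 16.73
position: [0.4883, -0.2763, 0.1444]
orientation: [0.0, 0.585, 0.811, 0.0]
contact_force: [-0.0, -0.3, -4.0]
grip_width: 0.0435
gripper_force: 63.8
```

Emit:
{"api": "drive_tool", "payload": {"motion": [[[0,0,0.7,0,0,0],[0,0,0,0,0,0]]]}}

```text
time: 16.98
position: [0.4885, -0.2762, 0.1437]
orientation: [0.0, 0.585, 0.811, 0.0]
contact_force: [2.0, 0.7, -3.4]
grip_width: 0.0435
gripper_force: 63.8
```

Emit:
{"api": "drive_tool", "payload": {"motion": [[[0,0,0.7,0,0,0],[0,0,0,0,0,0]]]}}

```text
time: 17.23
position: [0.4886, -0.2762, 0.1431]
orientation: [0.0, 0.585, 0.811, 0.0]
contact_force: [3.5, 1.0, -3.7]
grip_width: 0.0432
gripper_force: 63.9
```

Contact: the post pushes the head towards +x, so I'll comply sideways.

Emit:
{"api": "drive_tool", "payload": {"motion": [[[0,1,0,0,0,0],[0,0,0,0,0,0]]]}}

```text
time: 17.48
position: [0.489, -0.276, 0.1428]
orientation: [-0.0, 0.585, 0.811, -0.0]
contact_force: [1.6, 1.0, -3.5]
grip_width: 0.0435
gripper_force: 63.8
```

Emit:
{"api": "drive_tool", "payload": {"motion": [[[0,0,0.7,0,0,0],[0,0,0,0,0,0]]]}}

```text
time: 17.73
position: [0.4891, -0.276, 0.1422]
orientation: [0.0, 0.585, 0.811, 0.0]
contact_force: [2.7, -0.1, -4.0]
grip_width: 0.043
gripper_force: 63.8
```

Emit:
{"api": "drive_tool", "payload": {"motion": [[[0,1,0,0,0,0],[0,0,0,0,0,0]]]}}

```text
time: 17.98
position: [0.4894, -0.276, 0.142]
orientation: [-0.0, 0.585, 0.811, -0.0]
contact_force: [-1.2, -0.3, -3.2]
grip_width: 0.0434
gripper_force: 64.0
```

Emit:
{"api": "drive_tool", "payload": {"motion": [[[0,0,1,0,0,0],[0,0,0,0,0,0]]]}}

```text
time: 18.23
position: [0.4895, -0.2761, 0.1411]
orientation: [-0.0, 0.585, 0.811, -0.0]
contact_force: [-3.1, -1.2, -2.2]
grip_width: 0.0433
gripper_force: 64.2
```

Emit:
{"api": "drive_tool", "payload": {"motion": [[[0,0,1,0,0,0],[0,0,0,0,0,0]]]}}

```text
time: 18.48
position: [0.4898, -0.2761, 0.1401]
orientation: [0.0, 0.585, 0.811, -0.0]
contact_force: [-2.6, -1.8, -2.7]
grip_width: 0.0435
gripper_force: 64.1
```

Emit:
{"api": "drive_tool", "payload": {"motion": [[[0,-0.5,0.5,0,0,0],[0,0,0,0,0,0]]]}}

```text
time: 18.73
position: [0.4897, -0.2761, 0.1399]
orientation: [0.0, 0.585, 0.811, 0.0]
contact_force: [-2.3, -3.2, 0.7]
grip_width: 0.0429
gripper_force: 64.4
```

Emit:
{"api": "drive_tool", "payload": {"motion": [[[0,0,1,0,0,0],[0,0,0,0,0,0]]]}}

```text
time: 18.98
position: [0.4897, -0.2757, 0.1384]
orientation: [-0.0, 0.585, 0.811, 0.0]
contact_force: [-0.5, -2.3, -4.1]
grip_width: 0.0433
gripper_force: 63.8
```

Emit:
{"api": "drive_tool", "payload": {"motion": [[[0,0,1,0,0,0],[0,0,0,0,0,0]]]}}

```text
time: 19.23
position: [0.4895, -0.2754, 0.1374]
orientation: [-0.0, 0.585, 0.811, 0.0]
contact_force: [-0.6, 1.1, -2.5]
grip_width: 0.0436
gripper_force: 64.0
```

Emit:
{"api": "drive_tool", "payload": {"motion": [[[0,0,1,0,0,0],[0,0,0,0,0,0]]]}}

```text
time: 19.48
position: [0.4892, -0.2754, 0.1361]
orientation: [-0.001, 0.585, 0.811, 0.0]
contact_force: [-0.4, -1.2, -7.7]
grip_width: 0.0432
gripper_force: 63.7
```

Emit:
{"api": "drive_tool", "payload": {"motion": [[[0,0,1,0,0,0],[0,0,0,0,0,0]]]}}

```text
time: 19.73
position: [0.4893, -0.2755, 0.1353]
orientation: [-0.0, 0.585, 0.811, 0.0]
contact_force: [-0.6, 1.1, -6.4]
grip_width: 0.0433
gripper_force: 63.6
```

The pull reversed (-7.7 N), so the ball is past the plungers. Continue to the collar.

Emit:
{"api": "drive_tool", "payload": {"motion": [[[0,0,1,0,0,0],[0,0,0,0,0,0]]]}}

```text
time: 19.98
position: [0.4894, -0.2759, 0.1344]
orientation: [-0.0, 0.585, 0.811, -0.0]
contact_force: [0.2, -0.3, -8.0]
grip_width: 0.0433
gripper_force: 63.5
```

Emit:
{"api": "drive_tool", "payload": {"motion": [[[0,0,1,0,0,0],[0,0,0,0,0,0]]]}}

```text
time: 20.23
position: [0.4894, -0.276, 0.1335]
orientation: [-0.0, 0.585, 0.811, -0.0]
contact_force: [-0.6, -0.4, -8.4]
grip_width: 0.043
gripper_force: 63.4
```

Emit:
{"api": "drive_tool", "payload": {"motion": [[[0,0,1,0,0,0],[0,0,0,0,0,0]]]}}

```text
time: 20.48
position: [0.4896, -0.276, 0.133]
orientation: [0.0, 0.585, 0.811, -0.0]
contact_force: [-3.1, 0.1, -3.4]
grip_width: 0.0431
gripper_force: 63.9
```

Emit:
{"api": "drive_tool", "payload": {"motion": [[[0,0,0.7,0,0,0],[0,0,0,0,0,0]]]}}

```text
time: 20.72
position: [0.4896, -0.276, 0.133]
orientation: [0.0, 0.585, 0.811, -0.0]
contact_force: [-5.4, 2.7, 5.4]
grip_width: 0.0432
gripper_force: 65.0
```

Emit:
{"api": "drive_tool", "payload": {"motion": [[[0,0,0.7,0,0,0],[0,0,0,0,0,0]]]}}

```text
time: 20.98
position: [0.4896, -0.276, 0.133]
orientation: [0.0, 0.585, 0.811, -0.0]
contact_force: [-7.9, 3.4, 10.9]
grip_width: 0.0431
gripper_force: 65.8
```

A solid stop at z = 0.133, 11.4 mm below first plunger contact: it's home. Relieve the preload and release.

Emit:
{"api": "drive_tool", "payload": {"motion": [[[0,-1,-0.7,0,0,0],[0,-0.5,-0.5,0,0,0],[0,0,0,0,0,0]]]}}

```text
time: 21.35
position: [0.4893, -0.2761, 0.1331]
orientation: [0.001, 0.585, 0.811, 0.001]
contact_force: [3.1, 1.6, 1.9]
grip_width: 0.0434
gripper_force: 64.5
```

Emit:
{"api": "drive_tool", "payload": {"motion": [[[0,0,0,0,0,0],[0,0,0,0,0,0],[0,0,0,0,0,0],[0,0,0,0,0,0]]], "fingers": 65}}

```text
time: 21.85
position: [0.488, -0.2765, 0.1325]
orientation: [-0.0, 0.585, 0.811, -0.0]
contact_force: [0.3, -0.5, 0.9]
grip_width: 0.0652
gripper_force: 0.0
```

Emit:
{"api": "drive_tool", "payload": {"motion": [[[0,0,0,0,0,0],[0,0,0,0,0,0],[0,0,0,0,0,0],[0,0,0,0,0,0]]], "fingers": 80}}

```text
time: 22.35
position: [0.4881, -0.2763, 0.1325]
orientation: [0.0, 0.585, 0.811, 0.0]
contact_force: [-0.5, 0.1, 0.0]
grip_width: 0.0799
gripper_force: 0.0
```

Released with no fingertip force. Rise, close the fingers and look.

Emit:
{"api": "drive_tool", "payload": {"motion": [[[0,0,-10,0,0,0],[0,0,-30,0,0,0],[0,0,-40,0,0,0],[0,0,-40,0,0,0],[0,0,0,0,0,0]]]}}

```text
time: 22.98
position: [0.4898, -0.2769, 0.2568]
orientation: [0.003, 0.585, 0.811, 0.0]
contact_force: [-0.1, 0.1, -0.4]
grip_width: 0.0799
gripper_force: 0.0
```

Emit:
{"api": "drive_tool", "payload": {"motion": [[[-30,1.3,0,0,0,0],[-30,0,0,0,0,0],[0,0,0,0,0,0],[0,0,0,0,0,0]]], "fingers": 0}}

```text
time: 23.48
position: [0.5082, -0.332, 0.2521]
orientation: [-0.001, 0.585, 0.811, 0.0]
contact_force: [-0.6, 0.2, 1.2]
grip_width: 0.0064
gripper_force: 0.0
```

```bash
python3 - <<'E'
from plan import *
st=manip.get_state();c=manip.read_camera('wrist');cv2.imwrite('pics/w3.png',c['img'][:,:,::-1])
r=q2R(st['orientation']);print(st['position'],st['grip_width'])
X=r.as_matrix()[:,0]; print(np.degrees(np.arctan2(X[1],X[0])))
g=c['img'].astype(int)
H=R.from_euler('z',108.4,degrees=True);o=np.array([.4908,-.2798,.0835])
for p in([4,0,82],[-48,0,57],[-24,22,82],[-24,-22,82],[32,22,82],[32,-22,82]):print(p,proj(c,o+H.apply(np.array(p)/1000),st).round(1))
m=((g[:,:,0]>90)&(g[:,:,1]<60)&(g[:,:,2]<60)).astype(np.uint8);k,l,S,ce=cv2.connectedComponentsWithStats(m)
print([(S[i].tolist(),ce[i].round(1).tolist()) for i in range(1,k) if S[i,4]>60])
E
```

```text
[ 0.5082127  -0.33198     0.25214915] 0.006371578072151563
108.4407699549447
[4, 0, 82] [318.5 125.3]
[-48, 0, 57] [318.3 185.9]
[-24, 22, 82] [288.8 163.8]
[-24, -22, 82] [348.  163.8]
[32, 22, 82] [286.5  83.5]
[32, -22, 82] [350.5  83.5]
[([448, 314, 27, 18, 97], [461.2, 319.7])]
```

View pics/w3.png

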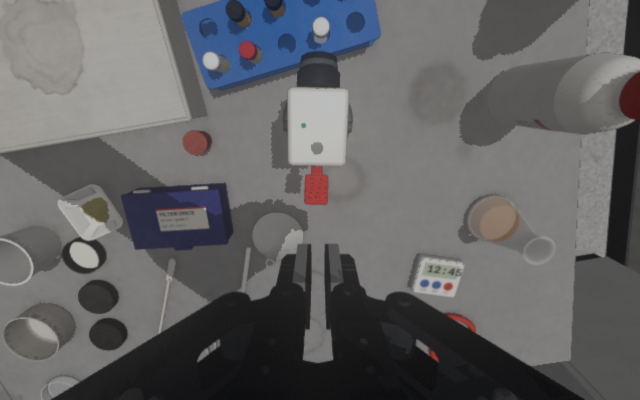

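Picture: the camera stands upright on the post. The housing corners run (288,88) to (348,165), and the lever pad is at (316,190), still up and as predicted. Go down on the pad.

Emit:
{"api": "drive_tool", "payload": {"motion": [[[0,0,35,0,0,0],[0,0,35,0,0,0],[0,0,20,0,0,0],[0,0,8,0,0,0],[0,0,0,0,0,0]]]}}

```text
time: 24.15
position: [0.5083, -0.3324, 0.1548]
orientation: [-0.0, 0.585, 0.811, 0.0]
contact_force: [-0.3, -0.2, -0.1]
grip_width: -0.0001
gripper_force: 0.0
```

Emit:
{"api": "drive_tool", "payload": {"motion": [[[0,0,4,0,0,0],[0,0,4,0,0,0],[0,0,0,0,0,0]]]}}

```text
time: 24.52
position: [0.5082, -0.3328, 0.1464]
orientation: [-0.0, 0.585, 0.811, -0.0]
contact_force: [-0.2, 0.8, -0.1]
grip_width: 0.0002
gripper_force: 0.0
```

Emit:
{"api": "drive_tool", "payload": {"motion": [[[0,0,3,0,0,0],[0,0,3,0,0,0],[0,0,0,0,0,0]]]}}

```text
time: 24.9
position: [0.5091, -0.335, 0.1419]
orientation: [0.002, 0.585, 0.811, -0.001]
contact_force: [0.4, -3.6, 6.2]
grip_width: 0.0001
gripper_force: 2.7
```

Emit:
{"api": "drive_tool", "payload": {"motion": [[[0,0,3,0,0,0],[0,0,0,0,0,0]]]}}

```text
time: 25.15
position: [0.5092, -0.3348, 0.1389]
orientation: [0.002, 0.585, 0.811, -0.0]
contact_force: [1.3, -4.5, 6.2]
grip_width: -0.0002
gripper_force: 2.6
```

Emit:
{"api": "drive_tool", "payload": {"motion": [[[-1,0,2,0,0,0],[-1,0,2,0,0,0],[0,0,0,0,0,0]]]}}

```text
time: 25.52
position: [0.5094, -0.3356, 0.1342]
orientation: [0.001, 0.585, 0.811, -0.0]
contact_force: [0.5, -2.4, 3.2]
grip_width: -0.0001
gripper_force: 1.6
```

Emit:
{"api": "drive_tool", "payload": {"motion": [[[-1,0,2,0,0,0],[-1,0,2,0,0,0],[0,0,0,0,0,0]]]}}

```text
time: 25.9
position: [0.5096, -0.3365, 0.1292]
orientation: [-0.0, 0.585, 0.811, 0.0]
contact_force: [0.8, -1.4, 1.6]
grip_width: 0.0005
gripper_force: 1.1
```

Emit:
{"api": "drive_tool", "payload": {"motion": [[[0,0,2,0,0,0],[0,0,2,0,0,0],[0,0,0,0,0,0]]]}}

```text
time: 26.28
position: [0.5094, -0.3364, 0.1252]
orientation: [-0.0, 0.585, 0.811, 0.0]
contact_force: [0.8, -1.2, 2.4]
grip_width: -0.0004
gripper_force: 1.1
```

Emit:
{"api": "drive_tool", "payload": {"motion": [[[0,0,1.5,0,0,0],[0,0,0,0,0,0]]]}}

```text
time: 26.52
position: [0.5095, -0.3366, 0.1239]
orientation: [-0.0, 0.585, 0.811, 0.0]
contact_force: [1.8, -3.3, 3.9]
grip_width: -0.0003
gripper_force: 1.5
```

Emit:
{"api": "drive_tool", "payload": {"motion": [[[0,0,1.5,0,0,0],[0,0,0,0,0,0]]]}}

```text
time: 26.78
position: [0.5098, -0.3371, 0.1232]
orientation: [0.0, 0.585, 0.811, -0.0]
contact_force: [-1.0, -2.6, 7.5]
grip_width: 0.0002
gripper_force: 4.0
```

Emit:
{"api": "drive_tool", "payload": {"motion": [[[0,0,1.5,0,0,0],[0,0,0,0,0,0]]]}}

```text
time: 27.02
position: [0.5101, -0.3379, 0.1224]
orientation: [0.001, 0.585, 0.811, -0.0]
contact_force: [-0.8, -4.2, 10.1]
grip_width: -0.0001
gripper_force: 5.2
```

Emit:
{"api": "drive_tool", "payload": {"motion": [[[0,0,1.5,0,0,0],[0,0,0,0,0,0]]]}}

```text
time: 27.28
position: [0.5104, -0.3383, 0.1218]
orientation: [0.002, 0.585, 0.811, -0.0]
contact_force: [-1.7, -3.8, 16.2]
grip_width: 0.0001
gripper_force: 8.0
```

Emit:
{"api": "drive_tool", "payload": {"motion": [[[0,0,1.5,0,0,0],[0,0,0,0,0,0],[0,0,0,0,0,0]]]}}

```text
time: 27.65
position: [0.5106, -0.3385, 0.1213]
orientation: [0.002, 0.585, 0.811, -0.001]
contact_force: [-3.5, -2.4, 22.6]
grip_width: 0.0005
gripper_force: 11.3
```

Firm end stop. Rise clear and check.

Emit:
{"api": "drive_tool", "payload": {"motion": [[[0,0,-3,0,0,0],[0,0,-15,0,0,0],[0,0,-40,0,0,0],[0,0,-50,0,0,0],[0,0,-20,0,0,0]]]}}

```text
time: 28.28
position: [0.5103, -0.3362, 0.2493]
orientation: [0.001, 0.585, 0.811, 0.0]
contact_force: [-0.7, -0.3, -1.2]
grip_width: 0.0001
gripper_force: 0.0
```

Emit:
{"api": "drive_tool", "payload": {"motion": [[[0,0,0,0,0,0],[0,0,0,0,0,0],[0,0,0,0,0,0]]]}}

```text
time: 28.65
position: [0.5089, -0.3362, 0.2444]
orientation: [-0.001, 0.585, 0.811, -0.0]
contact_force: [-0.7, 0.1, 0.2]
grip_width: 0.0003
gripper_force: 0.0
```

```bash
python3 - <<'E'
from plan import *
st=manip.get_state();c=manip.read_camera('wrist')
print(st['position'])
H=R.from_euler('z',108.4,degrees=True);o=np.array([.4908,-.2798,.0835])
for p in([-48,0,57],[-59,0,41],[-24,22,82],[-24,-22,82],[32,22,82],[32,-22,82]):print(p,proj(c,o+H.apply(np.array(p)/1000),st).round(1))
s=manip.read_camera('scene')
a=cv2.resize(c['img'][60:240,230:410,::-1],(396,396),interpolation=cv2.INTER_CUBIC);b=cv2.resize(s['img'][115:181,340:406,::-1],(396,396),interpolation=cv2.INTER_CUBIC)
cv2.imwrite('pics/c5.png',np.hstack([a,b]))
E
```

```text
[ 0.5089224  -0.33620322  0.24442764]
[-48, 0, 57] [319.3 183.6]
[-59, 0, 41] [319.2 190.9]
[-24, 22, 82] [288.8 160.3]
[-24, -22, 82] [350.2 160.3]
[32, 22, 82] [286.4  76.4]
[32, -22, 82] [353.   76.3]
```

View pics/c5.png

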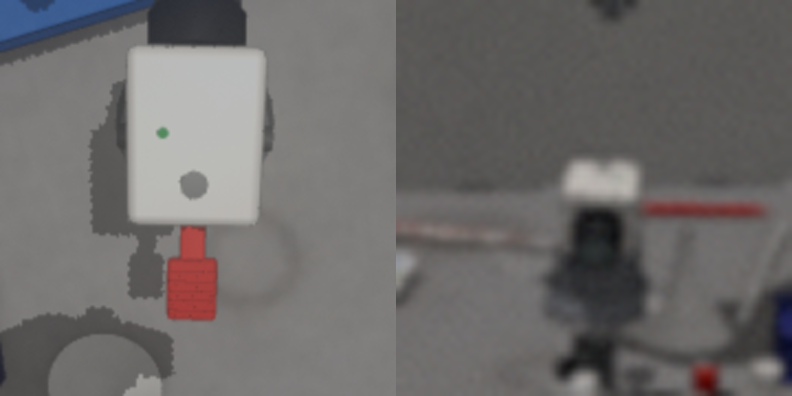

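Picture: the camera is upright on the post. The pad centre is at image row about 192, against 191 predicted for fully down and 184 for up. Hand in.

```bash
python3 -c "
from rig import manip;print(manip.sign_off())"
```

```text
the job is handed in; nothing more can be done
None
```

The camera is mounted on the ball post with its lens facing the beaker; it came to a firm stop on the collar, the latch lever is pressed down to its end stop, and the job is handed in (no verdict was returned).

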